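# Close the cassette keeper and show its label to the documentation camera

## Task

Swing the lid of the open white cassette keeper shut over the test cassette while the keeper stands on the worktop, then pick the shut keeper up and hold it in the air before the camera on the stand, so that the blank label on its front is centred 12 cm in front of the lens, squarely facing it and the right way up as the lens sees it (the lens looks slightly downward, so the keeper's front must be tipped up to match). Finish while holding it there, still, with the lid shut and the cassette inside. Do not touch the camera or its stand, and leave the other things where they are.

Things in the scene. Friction and masses are not known exactly. Their poses are not given: they have to be found in the camera images.
- keeper: cassette keeper: white hard-shell box, upright, lid open. Base 96 (x) x 56 (y) x 38 (z) mm, straight sides; shut 50 mm high, lid 1.5 mm narrower each side than the base. About 0.28 kg (+-30%), centre of mass near the middle; can be gripped across y (56 mm). Origin: centre of the underside; x from the front (label, lid's thumb tab) to the back (hinge), z up
- keeper_lid (a joint): the keeper's lid, rad: 0 = shut, grows opening, starts 1.45 to 1.9 (upright or leaning back). Stiff hinge (0.03 N m), stays where left, no latch or spring. Hinge line along the keeper's y at x = +48, z = 38 mm in its frame; the shut lid reaches x = -48 mm, a 22 mm wide thumb tab 9 mm further; outer face 12 mm above the hinge line when shut
- lid_edge (a point): middle of the lid's outer face at its free edge, 96 mm from the hinge line along the lid
- keeper_label (a point): centre of the blank label plate (44 x 22 mm) on the keeper's front face: 49 mm in front of the keeper's origin and 18 mm above its underside
- cassette_2: white test cassette, 70 x 21 x 5 mm, lying loose on the bed in the keeper, its underside 24 mm above the keeper's underside; origin: centre of its underside, x along its length
- cam_head: documentation camera (fixed): white housing 62 x 50 x 46 mm, black lens barrel 40 mm wide, on a post. Origin: centre of the lens front, 220 mm above the worktop. Looks along its own -x, 0.35 rad (20 degrees) below level; y level, z is up in its picture. Keeper rightly presented: its x and y axes are opposite to the head's, its z the same as the head's
- focus (a point): the point in the air on the lens axis, 120 mm in front of the lens, where the label's centre belongs
- cam_stand: the camera's stand (fixed to the worktop): round dark foot 90 mm across and 12 mm high, an aluminium post 16 mm thick, 240 mm high, 35 mm behind the foot's centre. Origin: centre of the foot's underside; the camera looks to its -x, z up
- white_box: bystander: closed white carton 105 x 66 x 36 mm, no opening lid; origin centre of underside
- tape_roll: bystander: roll of tape, 67 mm across, 19 mm high; origin centre of underside
- marker: bystander: pen 125 x 15 x 13 mm lying down; origin centre of underside
- petri_1: bystander: shallow round dish 63 mm across, 15 mm high; origin centre of underside
- cup_3: bystander: open plastic cup 55 mm across, 42 mm high; origin centre of underside
Not all that is in view belongs to the job. What is shaped like the keeper but green is not meant.

How it is judged:
By the outcome, as a careful person would: the job done as asked, in the order asked, and still so for the second after the job is handed in, while the arm keeps its last pose, push and grip.
It also fails if it takes over 54 s, if anything falls off the work surface, if the arm or the gripper's body presses on something with over 40 N, if the wrist force passes 120 N, or if a joint passes its speed limit or range.

## Robot

A 6-joint arm with a two-finger parallel gripper is mounted at the origin on a cart in front of the work surface, level with it; the furniture and walls round the work are solid. World frame = base frame: x ahead of the robot, y to its left, z up, the work surface at z = 0. Lengths are in m, angles in rad, forces in N, time in s.
With the tool pointing down it reaches from about 0.275 to 0.825 m from the base axis. Payload 5.2 kg.
Tool frame: the origin (TCP) lies midway between the tips of the shut fingers; the grasp point (between the pads) lies robot.pinch_z behind it (robot.pinch_z is the distance from the TCP to the grasp point, in m); z points along the fingers, y is the line along which they close (so a half turn about z gives the same grasp; the last joint's range is limited). The gripper opens to 93 mm and grips with 3 to 60 N. Pads are 15 mm wide; open, the fingers measure 128 mm over their backs; the gripper's body (75 mm by 188 mm) begins 65 mm behind the grasp point.
Start: joints at [1.047, 0.259, 1.535, -0, 1.348, -0.203], TCP at [0.173, 0.522, 0.219] pointing down, gripper open.
Joint ranges: [-3.14, 3.14], [-0.91, 2.08], [0.19, 2.58], [-1.22, 4.36], [0.22, 2.71], [-3.12, 3.12]. Speed limits (rad/s): [2.57, 2.57, 3.14, 3.14, 3.14, 3.14].

## Interface

Orientations are given as [roll, pitch, yaw] about the fixed x, y, z axes, in that order (R = Rz(yaw) Ry(pitch) Rx(roll)).
In Python, from rig import robot gives the robot as it stands.
- The arm moves only by the tool carry_out, never from a script. Its argument "moves" is text: rows parted by semicolons, each of 4 numbers parted by spaces: the shift along the tool's x, y, z in cm, then the turn about the tool's z in degrees. A call has 1 to 12 rows; each row shifts and turns the commanded pose from where the row before left it, along the tool's axes as they then stand; what a row does not reach is not made up. A row lasts 1/12 s, in which the tool goes at most 41.7 mm and 7.16 degrees, less where a joint would pass 70% of its speed; a pose out of reach is approached as far as the arm can. A call with a gripper value outside its range is refused whole. "gripper" is the finger opening in cm, from 0 to 9.3, set as the call begins (left out, the last holds). The fingers move at their own pace and stop on an object; "grip_force" is the grip in N (left out, the last holds). Time passes only in rows, so rows that do not move let the fingers close. It gives the time, the measured TCP pose, the force, the opening and the grip force at its end, in the units of the state.
- robot.get_state(): the state, without advancing time (a new reading comes with each control period).
- robot.camera(name): name is "scene" or "top" or "wrist"; returns (picture, depth): 400x640x3 uint8, red, green, blue; 400x640 float32, m along the optical axis (not along the pixel's ray), 0 where there is no reading.
- robot.camera_model(name): a dict with "intrinsics" (3x3 intrinsics, pixels), "R" (3x3) and "t" (3): a world point X has camera coordinates R X + t. Camera axes: x right, y down, z forward; pixel columns grow to the right and rows downward; lengths in m; the calibration is good to about 2 mm. A picture is of the moment at which its call begins: read the wrist's pose just before it. camera_model takes no time and is no camera call; for the wrist camera it gives the pose at the moment of the call.
- robot.hand_in(): hands the job in; it is judged then, once.
The state is a dict: "time": time; "joint_pos": joint angles; "qvel": joint speeds; "joint_efforts": joint torques, N m; "position": TCP position; "tcp_rot": TCP orientation; "contact_force": force on the tool from outside, world axes, zero at the start; "moment": the same for the moment, N m; "opening": opening from 0.0 (shut) to 1.0 (fully open); "finger_force": force on a finger pad.
Only numpy, scipy, OpenCV 4.12 (cv2) and the standard library are available. Lean on these libraries where they do the work, as an engineer would, in place of code of your own. Each camera call takes 0.05 s, during which the arm holds its last target. There are 200 camera calls.

## Working session

There is one attempt and no reset: what is moved stays moved. The work goes in short steps, Python scripts to look and compute and a tool call to move; the robot and the scene stay as the last step left them, time stands still between calls to the robot, and variables do not carry over. Pictures are saved under pics/ and viewed, at most 10 in all, crops included, and the job is handed in when it is done.

Besides the shell and the picture viewer there is one more tool, called after "Call:" by a JSON object that holds its "fn" and its "kwargs", one argument or row to a line. carry_out: Moves the arm, as the interface text tells. Its arguments: {"type":"object","properties":{"moves":{"type":"string"},"gripper":{"type":"number"},"grip_force":{"type":"number"}},"required":["moves"]}

```bash
ls; mkdir -p pics; python3 - <<'E'
from rig import robot
import cv2,numpy as np
s=robot.get_state();print({k:np.round(v,3).tolist() for k,v in s.items()});print(robot.pinch_z)
ims=[]
for n in("scene","top"):
    p,d=robot.camera(n);m=robot.camera_model(n);np.savez(f"{n}0.npz",p=p,d=d,K=m["intrinsics"],R=m["R"],t=m["t"])
    print(n,np.round(m["intrinsics"],1).tolist(),np.round(m["R"],3).tolist(),np.round(m["t"],3).tolist())
    cv2.imwrite(f"pics/{n}0.png",p[:,:,::-1])
E
```

```text
pics
{'time': 0.0, 'joint_pos': [1.047, 0.259, 1.536, 0.0, 1.348, -0.203], 'qvel': [-0.001, 0.002, -0.0, -0.001, 0.001, -0.001], 'joint_efforts': [-0.0, -43.73, -28.401, 0.072, 0.041, -0.0], 'position': [0.173, 0.521, 0.218], 'tcp_rot': [-3.14, -0.0, 2.821], 'contact_force': [-0.659, 0.044, -0.303], 'moment': [-0.06, -0.017, -0.014], 'finger_force': 0.0, 'opening': 0.999}
0.0188
scene [[399.0, 0.0, 322.3], [0.0, 399.0, 201.9], [0.0, 0.0, 1.0]] [[0.849, -0.527, -0.017], [-0.389, -0.605, -0.695], [0.356, 0.597, -0.719]] [-0.446, 0.305, 0.873]
top [[365.1, 0.0, 322.2], [0.0, 365.1, 192.1], [0.0, 0.0, 1.0]] [[0.027, -1.0, 0.016], [-0.996, -0.028, -0.088], [0.088, -0.014, -0.996]] [-0.035, 0.518, 0.981]
```

View pics/scene0.png

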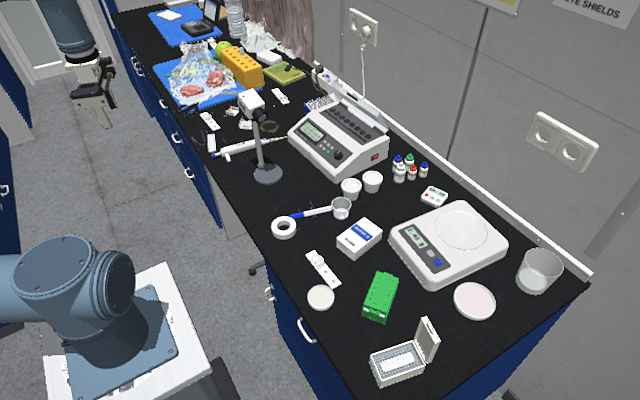

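View pics/top0.png

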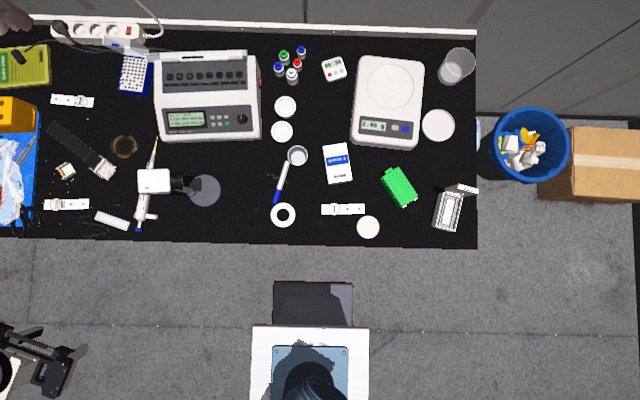

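Candidates: the open white keeper is at scene (400,360) / top (448,212). Other things it could be taken for are the closed white carton at scene (360,238) / top (338,163), the green keeper at scene (380,297), and the scales at (450,240). I choose the open white box with the upright lid. The camera on its stand is at scene (255,110) with its foot at (268,174), top (153,181) and (205,190).

```bash
cat > h.py <<'E'
import numpy as np,cv2
def load(n): return np.load(f"{n}.npz")
def cloud(f):
    d=f["d"];v,u=np.mgrid[0:400,0:640];K=f["K"]
    c=np.stack([(u-K[0,2])/K[0,0]*d,(v-K[1,2])/K[1,1]*d,d],-1)
    return (c-f["t"])@f["R"]
def proj(f,X):
    c=f["R"]@np.asarray(X)+f["t"];p=f["K"]@c;return p[:2]/p[2]
def ray(f,uv,z):
    d=f["R"].T@np.linalg.inv(f["K"])@[uv[0],uv[1],1];o=-f["R"].T@f["t"];return o+d*(z-o[2])/d[2]
E
python3 - <<'E'
from h import *
s=load("scene0");t=load("top0")
a=cv2.resize(s["p"][305:395,355:455],(400,360),interpolation=cv2.INTER_CUBIC)
b=cv2.resize(t["p"][170:245,410:485],(360,360),interpolation=cv2.INTER_CUBIC)
c=cv2.resize(s["p"][80:190,220:320],(400,440)[:2],interpolation=cv2.INTER_CUBIC)[:240]
d=cv2.resize(t["p"][155:215,130:230],(360,216),interpolation=cv2.INTER_CUBIC)
im=np.zeros((600,760,3),np.uint8);im[:360,:400]=a;im[:360,400:]=b;im[360:600,:400]=c;im[360:576,400:]=d
cv2.imwrite("pics/crop1.png",im[:,:,::-1])
for n,f,(r0,r1,c0,c1) in(("scene",s,(305,395,355,455)),("top",t,(170,245,410,485))):
    P=cloud(f);m=np.zeros((400,640),bool);m[r0:r1,c0:c1]=1
    w=m&(f["p"].min(2)>110)&(f["d"]>0);Q=P[w]
    print(n,len(Q))
    for lo,hi in((.005,.03),(.03,.042),(.05,.09),(.09,.15)):
        q=Q[(Q[:,2]>lo)&(Q[:,2]<hi)]
        if len(q)>3: print(lo,hi,len(q),q.mean(0).round(3),np.round(cv2.minAreaRect(q[:,:2].astype(np.float32))[0],4),cv2.minAreaRect(q[:,:2].astype(np.float32))[1:],'zmax',q[:,2].max())
for n,f,(r0,r1,c0,c1) in(("scene",s,(85,125,230,275)),("top",t,(160,205,130,198))):
    P=cloud(f);m=np.zeros((400,640),bool);m[r0:r1,c0:c1]=1
    Q=P[m&(f["p"].min(2)>110)&(P[...,2]>.15)]
    print(n,'head white',len(Q),Q.mean(0).round(3),Q.min(0).round(3),Q.max(0).round(3))
    Q=P[m&(f["p"].max(2)<80)&(P[...,2]>.15)]
    if len(Q):print(n,'black',len(Q),Q.mean(0).round(3),Q.min(0).round(3),Q.max(0).round(3))
P=cloud(t);m=np.zeros((400,640),bool);m[165:215,175:230]=1
Q=P[m&(P[...,2]>.007)&(P[...,2]<.02)];print('foot',len(Q),Q.mean(0),Q.min(0),Q.max(0))
E
```

```text
scene 2456
0.005 0.03 1152 [ 0.472 -0.368  0.024] [ 0.4852 -0.3169] ((0.1571452021598816, 0.09728299081325531), 76.92794799804688) zmax 0.02999946788343548
0.03 0.042 595 [ 0.478 -0.361  0.036] [ 0.4914 -0.3188] ((0.15774235129356384, 0.10695978254079819), 75.0542221069336) zmax 0.04197617621416531
0.05 0.09 229 [ 0.53  -0.378  0.07 ] [ 0.5275 -0.3785] ((0.05280296504497528, 0.012744390405714512), 76.482177734375) zmax 0.08978129399877731
0.09 0.15 315 [ 0.528 -0.38   0.123] [ 0.5277 -0.3781] ((0.053415730595588684, 0.013067224062979221), 77.1059341430664) zmax 0.1444751103029089
top 1399
0.005 0.03 493 [ 0.473 -0.366  0.026] [ 0.4722 -0.3649] ((0.05374652519822121, 0.09546995162963867), 77.0924301147461) zmax 0.029998717524165833
0.03 0.042 255 [ 0.48  -0.365  0.036] [ 0.4837 -0.3307] ((0.1320810467004776, 0.10572205483913422), 79.51739501953125) zmax 0.04197086757942634
0.05 0.09 5 [ 0.526 -0.363  0.075] [ 0.5258 -0.3784] ((0.05333096906542778, 0.0013813029509037733), 88.16852569580078) zmax 0.08898291127689033
0.09 0.15 112 [ 0.527 -0.377  0.134] [ 0.5267 -0.3789] ((0.05396735668182373, 0.011932101100683212), 76.73231506347656) zmax 0.14351120444587634
scene head white 477 [0.507 0.329 0.254] [ 0.186 -0.572  0.177] [0.54  0.368 0.832]
scene black 181 [0.509 0.297 0.23 ] [ 0.186 -0.572  0.176] [0.539 0.347 0.832]
top head white 773 [0.51  0.333 0.264] [ 0.43  -0.007  0.229] [0.538 0.37  1.023]
top black 245 [0.509 0.295 0.252] [ 0.43  -0.007  0.207] [0.536 0.348 1.023]
foot 760 [0.51460355 0.30204544 0.01197368] [0.47134134 0.26108117 0.00703063] [0.55823495 0.34789036 0.0189327 ]
```

View pics/crop1.png

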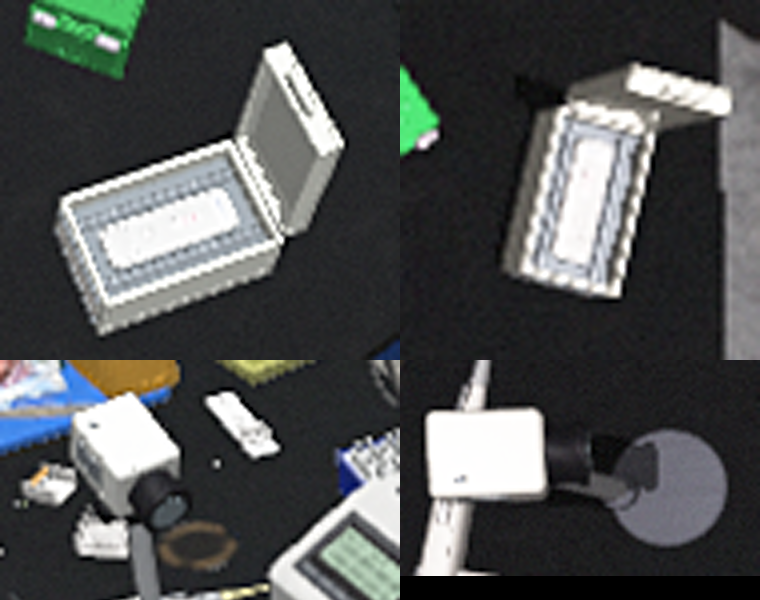

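The crop confirms the choice. The white keeper's front faces the robot and its lid stands upright on the far side, with the cassette inside (scene about (395,363)). The lens front is near scene (262,117), looking towards -y. Next I refine both poses.

```bash
python3 - <<'E'
from h import *
s=load("scene0");t=load("top0")
r=lambda a:np.round(a,4).tolist()
for n,f in(("scene",s),("top",t)):
    P=cloud(f);w=(f["p"].min(2)>90)
    near=lambda c,R:np.linalg.norm(P[...,:2]-c,axis=-1)<R
    k=w&near((.474,-.366),.085)
    rim=k&(abs(P[...,2]-.038)<.004);q=P[rim];b=cv2.minAreaRect(q[:,:2].astype(np.float32));print(n,'rim',r(q.mean(0)),b)
    base=k&(P[...,2]>.01)&(P[...,2]<.041);b=cv2.minAreaRect(P[base][:,:2].astype(np.float32));print(' base',b)
    ux=np.array([.974,-.225]);lid=k&(P[...,2]>.05)&((P[...,:2]-(.474,-.366))@ux>.03);q=P[lid];b=cv2.minAreaRect(q[:,:2].astype(np.float32));print(' lid',b,q[:,2].max())
    g=(f["p"][...,1]>90)&(f["p"][...,0]<70)&near((.5,-.25),.12)&(P[...,2]>.01);q=P[g];print(' green',r(q.min(0)),r(q.max(0)))
    # camera head
    hm=near((.51,.33),.09)&(P[...,2]>.19)&(P[...,2]<.3)
    H=P[hm&(f["p"].min(2)>130)]
    B=P[hm&(f["p"].max(2)<90)]
    # top face: points with plane fit
    best=None;rng=np.random.default_rng(0)
    L=H[:,2]>.24
    for _ in range(300):
        a=H[L][rng.choice(L.sum(),3,False)];nn=np.cross(a[1]-a[0],a[2]-a[0]);l=np.linalg.norm(nn)
        if l<1e-5: continue
        nn/=l
        if abs(nn[2])<.8: continue
        e=abs((H-a[0])@nn)<.0015
        if best is None or e.sum()>best.sum(): best=e
    T=H[best];c=T.mean(0);nn=np.linalg.svd(T-c)[2][2];nn*=np.sign(nn[2]);print(' headtop n',r(nn),'tilt',np.degrees(np.arccos(nn[2])),best.sum())
    b=cv2.minAreaRect(T[:,:2].astype(np.float32));print(' top rect',b,r(c))
    print(' black',len(B),r(B.mean(0)),r(np.percentile(B,2,axis=0)),r(np.percentile(B,98,axis=0)))
    ft=near((.5146,.3045),.06)&(abs(P[...,2]-.012)<.006);q=P[ft];print(' foot',cv2.minEnclosingCircle(q[:,:2].astype(np.float32)))
print('lens ray scene',r(ray(s,(262.5,117.5),.22)))
from rig import robot
m=robot.camera_model("wrist");print('wristcam',r(-m["R"].T@m["t"]),r(m["R"]))
E
```

```text
scene rim [0.4819, -0.3678, 0.038] ((0.4797229766845703, -0.36706140637397766), (0.05726880952715874, 0.10600760579109192), 76.2369613647461)
 base ((0.4788575768470764, -0.3668464720249176), (0.057267751544713974, 0.10711471736431122), 76.24390411376953)
 lid ((0.5279168486595154, -0.37808898091316223), (0.053823404014110565, 0.013437636196613312), 76.61479949951172) 0.1444751103029089
 green [0.4844, -0.2788, 0.0101] [0.5912, -0.1799, 0.055]
 headtop n [0.035, -0.3514, 0.9356] tilt 20.682405149296404 200
 top rect ((0.5131908655166626, 0.3327603042125702), (0.046452295035123825, 0.05635221675038338), 8.144420623779297) [0.5128, 0.3332, 0.2611]
 black 213 [0.5112, 0.3029, 0.2282] [0.4861, 0.2852, 0.1993] [0.538, 0.3455, 0.2479]
 foot ((0.5228099822998047, 0.3005036413669586), 0.05107592046260834)
top rim [0.4813, -0.3692, 0.0377] ((0.47805657982826233, -0.3672688901424408), (0.05824847146868706, 0.10581164807081223), 76.53618621826172)
 base ((0.4771184027194977, -0.3668886721134186), (0.058235809206962585, 0.107282854616642), 77.08206176757812)
 lid ((0.5265123844146729, -0.3788943290710449), (0.05408213660120964, 0.012730631977319717), 77.47264099121094) 0.14351120444587634
 green [0.4825, -0.2755, 0.0283] [0.5898, -0.1798, 0.0529]
 headtop n [0.0361, -0.3405, 0.9395] tilt 20.025705190585118 507
 top rect ((0.5114713311195374, 0.33434441685676575), (0.04887561500072479, 0.0564790815114975), 7.52600622177124) [0.5114, 0.3347, 0.2602]
 black 243 [0.5109, 0.3017, 0.2361] [0.4848, 0.2849, 0.2108] [0.533, 0.3438, 0.2469]
 foot ((0.5156325101852417, 0.2978909909725189), 0.05111289769411087)
lens ray scene [0.5207, 0.2919, 0.22]
wristcam [0.1024, 0.5455, 0.3842] [[0.3157, 0.9489, -0.0016], [0.9149, -0.3039, 0.2658], [0.2517, -0.0854, -0.964]]
```

Call:
{"fn": "carry_out", "kwargs": {
  "moves": "0 0 -3 5.2; -1 -1.5 -3 0; -2.3 -3.05 0 0; -2.3 -3.05 0 0; -2.3 -3.05 0 0; -2.3 -3.05 0 0; -2.3 -3.05 0 0; -2.3 -3.05 0 0; -2.3 -3.05 0 0; -2.3 -3.05 0 0; -2.3 -3.05 0 0; -2.3 -3.05 0 0",
  "gripper": 0
}}

```text
time: 1.1
position: [0.2648, 0.1312, 0.2786]
tcp_rot: [3.141, 0.0, 2.731]
contact_force: [2.1, 1.0, 0.6]
opening: 0.186
finger_force: 0.0
```

Call:
{"fn": "carry_out", "kwargs": {
  "moves": "-2.3 -3.05 0 0; -2.3 -3.05 0 0; -2.3 -3.05 0 0; -2.3 -3.05 0 0; -2.3 -3.05 0 0; -2.3 -3.05 0 0; -2.3 -3.05 0 0; -2.3 -3.05 0 0; -2.3 -3.05 0 0; -2.3 -3.05 0 0; -2.3 -3.05 0 0; -2.3 -3.05 0 0"
}}

```text
time: 2.1
position: [0.3717, -0.315, 0.2781]
tcp_rot: [3.141, -0.001, 2.729]
contact_force: [0.6, -0.2, 0.3]
opening: 0.007
finger_force: 0.0
```

Call:
{"fn": "carry_out", "kwargs": {
  "moves": "-2.3 -3.05 0 0; -2.3 -3.05 0 0; -2.3 -3.05 0 0; -1 -2 0 0; 0 0 0 0; 0 0 0 0"
}}

```text
time: 2.6
position: [0.3992, -0.4476, 0.2771]
tcp_rot: [3.14, -0.002, 2.729]
contact_force: [0.6, -0.1, 0.2]
opening: 0.001
finger_force: 0.0
```

Call:
{"fn": "carry_out", "kwargs": {
  "moves": "0 0 0 -5.2; 0 0 0 -5.2; -2.65 1.61 0 0; -2.65 1.61 0 0; -2.65 1.61 0 0; -2.65 1.61 0 0; -2.65 1.61 0 0; -2.65 1.61 0 0; 0 0 2 0; 0 0 0 0; 0 0 0 0"
}}

```text
time: 3.52
position: [0.5758, -0.3872, 0.2575]
tcp_rot: [3.14, -0.003, 2.913]
contact_force: [-0.6, 0.3, -0.2]
opening: 0.009
finger_force: 0.0
```

```bash
python3 - <<'E'
from rig import robot
import cv2,numpy as np
s=robot.get_state();print(s["position"],s["tcp_rot"])
a,_=robot.camera("scene");b,_=robot.camera("wrist")
im=np.hstack([cv2.resize(a[230:400,300:530],None,fx=1.7,fy=1.7),cv2.resize(b,(462,289))[:289]])
cv2.imwrite("pics/pre.png",im[:,:800,::-1])
E
```

```text
[ 0.57577933 -0.38717443  0.25754449] [ 3.13984316 -0.00349849  2.91310416]
```

View pics/pre.png

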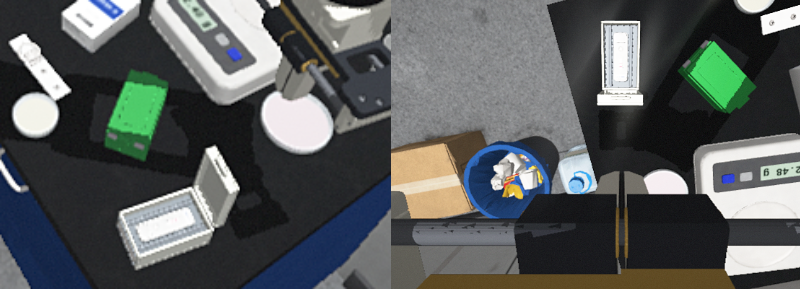

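Call:
{"fn": "carry_out", "kwargs": {
  "moves": "0 0 3 0; 0 0 4 0; 0 0 4 0; 0 0 3 0; 0 0 0.95 0; 1.2 0 0 0; 1.2 0 0 0; 1 0 0 0; 0.9 0 0 0; 0.9 0 0.1 0; 0.9 0 0.1 0; 0.9 0 0.1 0"
}}

```text
time: 4.62
position: [0.5079, -0.3736, 0.1071]
tcp_rot: [-3.141, 0.001, 2.911]
contact_force: [-0.0, 0.1, -0.3]
opening: 0.004
finger_force: 0.2
```

Call:
{"fn": "carry_out", "kwargs": {
  "moves": "0.8 0 0.45 0; 0.8 0 0.45 0; 0.7 0 0.65 0; 0.7 0 0.65 0; 0.6 0 0.75 0; 0.4 0 0.75 0; 0.3 0 0.75 0; 0 0 0 0"
}}

```text
time: 5.28
position: [0.4651, -0.3622, 0.0594]
tcp_rot: [3.139, -0.003, 2.911]
contact_force: [-0.1, 0.8, -0.0]
opening: 0.003
finger_force: 0.0
```

Call:
{"fn": "carry_out", "kwargs": {
  "moves": "0 0 0.5 0; 0 0 0.4 0; 0 0 0.2 0; 0 0 0 0"
}}

```text
time: 5.62
position: [0.4668, -0.3635, 0.0505]
tcp_rot: [-3.142, 0.0, 2.912]
contact_force: [-0.6, -0.4, -0.3]
opening: 0.005
finger_force: 0.0
```

```bash
python3 - <<'E'
from rig import robot
import cv2,numpy as np
from h import *
f={}
p,d=robot.camera("scene");m=robot.camera_model("scene");f=dict(p=p,d=d,K=m["intrinsics"],R=m["R"],t=m["t"]);np.savez("scene1.npz",**f)
P=cloud(f);k=(p.min(2)>90)&(np.linalg.norm(P[...,:2]-(.474,-.366),axis=-1)<.075)&(P[...,2]>.01)
for c in range(-4,7): 
    x=((P[...,:2]-(.474,-.366))@[.973,-.229]); q=P[k&(abs(x-c*.01)<.005)]
    if len(q): print(c,len(q),np.percentile(q[:,2],[5,50,95]).round(3))
q=P[k];print(cv2.minAreaRect(q[:,:2].astype(np.float32)))
cv2.imwrite("pics/shut.png",cv2.resize(p[250:400,330:500],None,fx=3,fy=3)[:,:,::-1])
E
```

```text
-4 483 [0.038 0.22  0.476]
-3 710 [0.047 0.447 0.468]
-2 841 [0.049 0.455 0.498]
-1 831 [0.05  0.456 0.494]
0 679 [0.179 0.457 0.488]
1 541 [0.197 0.457 0.481]
2 424 [0.217 0.453 0.474]
3 276 [0.05  0.452 0.468]
4 186 [0.05  0.448 0.461]
5 89 [0.045 0.445 0.455]
6 18 [0.419 0.436 0.446]
((0.4621562361717224, -0.36574143171310425), (0.12907513976097107, 0.12062205374240875), 40.625247955322266)
```

View pics/shut.png

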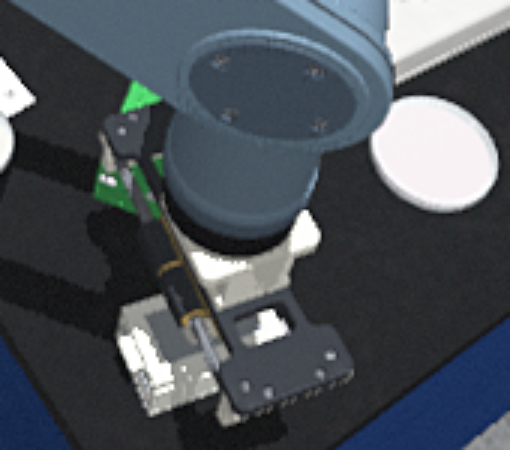

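The lid lies down, with the top at 0.050 m along its length. I'll give it a last light press, then retreat and measure.

Call:
{"fn": "carry_out", "kwargs": {
  "moves": "0 0 0.15 0; 0 0 0.05 0; 0 0 -2 0; 0 0 -3.5 0; -1 0 -3.5 0; -2 0 -3.5 0; -2 0 -2 0; 0 0 0 0; 0 0 0 0",
  "gripper": 9.3
}}

```text
time: 6.42
position: [0.5164, -0.3753, 0.1949]
tcp_rot: [-3.14, 0.003, 2.913]
contact_force: [-0.3, 0.3, -0.5]
opening: 0.604
finger_force: 0.0
```

```bash
cat >> h.py <<'E'
def snap(n,save):
    from rig import robot
    m=robot.camera_model(n);p,d=robot.camera(n);f=dict(p=p,d=d,K=m["intrinsics"],R=m["R"],t=m["t"]);np.savez(save,**f);return f
E
python3 - <<'E'
from h import *
for n in("wrist","scene","top"):
    f=snap(n,n+"2.npz");P=cloud(f)
    k=(f["p"].min(2)>90)&(np.linalg.norm(P[...,:2]-(.474,-.366),axis=-1)<.085)
    for lo,hi in((.008,.036),(.046,.056)):
        q=P[k&(P[...,2]>lo)&(P[...,2]<hi)]
        if len(q)>20: print(n,lo,len(q),q.mean(0).round(4),q[:,2].std(),cv2.minAreaRect(q[:,:2].astype(np.float32)))
    if n=="wrist":cv2.imwrite("pics/w2.png",f["p"][:,:,::-1])
E
```

```text
wrist 0.046 6224 [ 0.4699 -0.3644  0.0503] 0.0007611215246552259 ((0.4719111919403076, -0.36495059728622437), (0.05314644053578377, 0.0942230224609375), 76.62899017333984)
scene 0.008 270 [ 0.4584 -0.3851  0.0227] 0.008413922056557391 ((0.4595508277416229, -0.38306939601898193), (0.0472300723195076, 0.10990820080041885), 47.44239044189453)
scene 0.046 1292 [ 0.4723 -0.366   0.0506] 0.0014174092704779884 ((0.4724852442741394, -0.3651050627231598), (0.05439887195825577, 0.09756173938512802), 76.32670593261719)
top 0.008 118 [ 0.4736 -0.34    0.0243] 0.00879099388986072 ((0.47342586517333984, -0.35808682441711426), (0.04867129027843475, 0.09947654604911804), 82.56394958496094)
top 0.046 631 [ 0.4698 -0.3649  0.0496] 0.0016391247078169024 ((0.46855518221855164, -0.3650771975517273), (0.054061487317085266, 0.10119390487670898), 77.33671569824219)
```

View pics/w2.png

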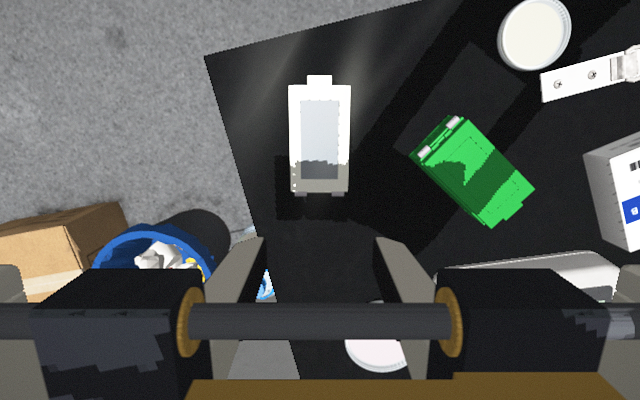

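Call:
{"fn": "carry_out", "kwargs": {
  "moves": "2 0 0 0; 3 0 0 0; 3.05 0 0 0; 0 0 4 0; 0 0 4 0; 0 0 4 0; 0 0 3.5 0; 0 0 2 0; 0 0 1 0; 0 0 0.6 0; 0 0 0 0; 0 0 0 0",
  "gripper": 9.3
}}

```text
time: 7.57
position: [0.437, -0.3569, 0.0032]
tcp_rot: [-3.141, 0.001, 2.911]
contact_force: [-1.2, -0.4, -0.5]
opening: 1.001
finger_force: 0.0
```

Call:
{"fn": "carry_out", "kwargs": {
  "moves": "0 0 0 0; 0 0 0 0; 0 0 0 0; 0 0 0 0; 0 0 0 0; 0 0 0 0; 0 0 0 0; 0 0 0 0; 0 0 0 0; 0 0 0 0",
  "gripper": 4,
  "grip_force": 5
}}

```text
time: 8.4
position: [0.4369, -0.3566, 0.0028]
tcp_rot: [-3.141, 0.0, 2.912]
contact_force: [-1.5, -0.1, 3.3]
opening: 0.604
finger_force: 5.0
```

Call:
{"fn": "carry_out", "kwargs": {
  "moves": "0 0 0 0; -0.13 0 -0.36 0; -0.13 0 -0.36 0; -0.13 0 -0.35 0; -0.13 0 -0.35 0; -0.18 0 -0.33 0; -0.18 0 -0.33 0; -0.18 0 -0.33 0; -0.19 0 -0.34 0; 0 0 0 0; 0 0 0 0",
  "grip_force": 3
}}

```text
time: 9.32
position: [0.4494, -0.3596, 0.0306]
tcp_rot: [-3.141, 0.001, 2.912]
contact_force: [0.5, -0.0, -0.7]
opening: 0.604
finger_force: 3.0
```

```bash
cat >> h.py <<'E'
def topface(f,c,zlo,zhi,R=.09,nz=.7):
    """plane of the white top face: centre, normal"""
    P=cloud(f);k=(f["p"].min(2)>90)&(np.linalg.norm(P[...,:2]-c,axis=-1)<R)&(P[...,2]>zlo)&(P[...,2]<zhi);H=P[k]
    rng=np.random.default_rng(0);best=np.zeros(len(H),bool)
    for _ in range(400):
        a=H[rng.choice(len(H),3,False)];n=np.cross(a[1]-a[0],a[2]-a[0]);l=np.linalg.norm(n)
        if l<1e-5 or abs(n[2]/l)<nz: continue
        e=abs((H-a[0])@n/l)<.002
        if e.sum()>best.sum(): best=e
    T=H[best];c=T.mean(0);n=np.linalg.svd(T-c)[2][2];n*=np.sign(n[2]);return T,c,n
E
python3 - <<'E'
from h import *
for n in("wrist","scene","top"):
    f=snap(n,n+"3.npz");T,c,nn=topface(f,(.474,-.366),.03,.1)
    print(n,len(T),c.round(4),nn.round(3),'tilt',np.degrees(np.arccos(nn[2])).round(1),'az',np.degrees(np.arctan2(nn[1],nn[0])).round(1))
a=cv2.resize(load("scene3")["p"][290:400,350:460],(400,400));b=cv2.resize(load("wrist3")["p"][:,150:550],(400,400))
cv2.imwrite("pics/tilt.png",np.hstack([a,b])[:,:,::-1])
E
```

```text
wrist 6162 [ 0.4742 -0.3648  0.0678] [ 0.284 -0.061  0.957] tilt 16.9 az -12.0
scene 188 [ 0.5125 -0.3806  0.0549] [ 0.222 -0.031  0.974] tilt 13.0 az -8.0
top 258 [ 0.5087 -0.3738  0.0557] [ 0.294 -0.064  0.954] tilt 17.5 az -12.2
```

View pics/tilt.png

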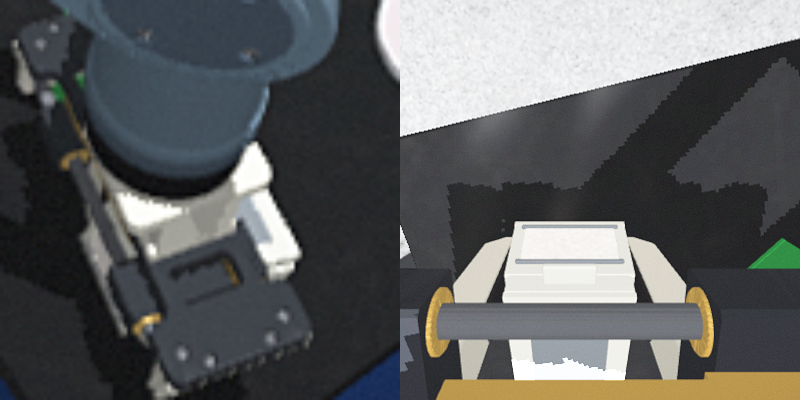

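Call:
{"fn": "carry_out", "kwargs": {
  "moves": "-0.13 0 -0.22 0; -0.15 0 -0.22 0; 0 0 0 0; 0 0 0 0"
}}

```text
time: 9.8
position: [0.4519, -0.36, 0.0348]
tcp_rot: [-3.141, 0.0, 2.912]
contact_force: [-0.5, -0.4, -0.7]
opening: 0.602
finger_force: 3.0
```

```bash
python3 - <<'E'
from h import *
T,c,nn=topface(load("wrist2"),(.474,-.366),.03,.1);print('bias',nn.round(3))
f=snap("wrist","wrist4.npz");T,c,nn=topface(f,(.474,-.366),.03,.1)
print(len(T),c.round(4),nn.round(3),'tilt',np.degrees(np.arcsin(np.hypot(*nn[:2]))).round(1),'az',np.degrees(np.arctan2(nn[1],nn[0])).round(1))
E
```

```text
bias [0. 0. 1.]
6007 [ 0.4787 -0.3658  0.0694] [ 0.313 -0.077  0.947] tilt 18.8 az -13.8
```

Call:
{"fn": "carry_out", "kwargs": {
  "moves": "-0.14 0 -0.22 0; 0 0 0 0; 0 0 0 0"
}}

```text
time: 10.1
position: [0.4532, -0.3603, 0.0369]
tcp_rot: [-3.142, 0.0, 2.912]
contact_force: [0.3, 0.5, -1.6]
opening: 0.6
finger_force: 3.0
```

Call:
{"fn": "carry_out", "kwargs": {
  "moves": "0 0 0 0; 0 0 0 0; 0 0 0 0; 0 0 -0.3 0; 0 0 -0.5 0; 0 0 -0.5 0; 0 0 -0.5 0; 0 0 -0.2 0; 0 0 0 0; 0 0 0 0",
  "grip_force": 45
}}

```text
time: 10.93
position: [0.4531, -0.3604, 0.057]
tcp_rot: [-3.141, 0.0, 2.912]
contact_force: [-0.8, 0.3, -3.4]
opening: 0.6
finger_force: 45.0
```

```bash
python3 - <<'E'
from h import *
f=snap("wrist","wrist5.npz");T,c,nn=topface(f,(.474,-.366),.03,.13)
print(len(T),c.round(4),nn.round(3),'tilt',np.degrees(np.arcsin(np.hypot(*nn[:2]))).round(1),'az',np.degrees(np.arctan2(nn[1],nn[0])).round(1))
cv2.imwrite("pics/w5.png",f["p"][150:400,200:500,::-1].repeat(2,0).repeat(2,1))
E
```

```text
5857 [ 0.4814 -0.3666  0.09  ] [ 0.332 -0.072  0.941] tilt 19.8 az -12.3
```

View pics/w5.png

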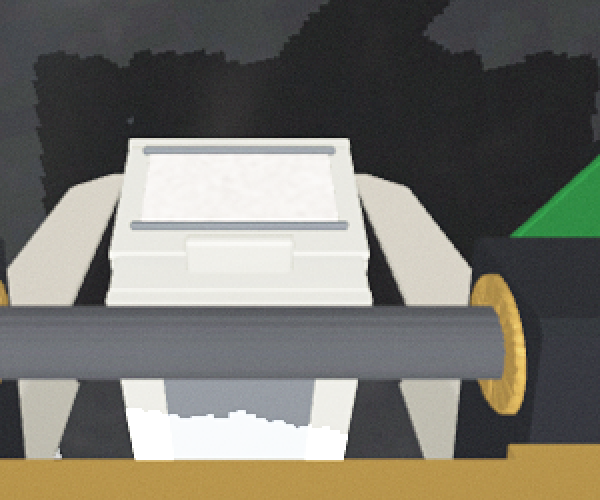

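```bash
cat > lab.py <<'E'
from h import *
from rig import robot
def label(f,box=(272,366,230,257)):
    P=cloud(f);u0,u1,v0,v1=box;Q=P[v0:v1,u0:u1].reshape(-1,3);Q=Q[np.isfinite(Q).all(1)&(f["d"][v0:v1,u0:u1].ravel()>0)]
    c=np.median(Q,0);Q=Q[np.linalg.norm(Q-c,axis=1)<.03];c=Q.mean(0);n=np.linalg.svd(Q-c)[2][2];n*=np.sign(n[2]);return c,n
E
python3 - <<'E'
from lab import *
f=load("wrist5");c,n=label(f)
print('label',c.round(4),'n',n.round(3),'elev',np.degrees(np.arcsin(n[2])).round(1),'az',np.degrees(np.arctan2(n[1],n[0])).round(1))
s=robot.get_state();p=s["position"];psi=s["tcp_rot"][2]
R=np.array([[np.cos(psi),np.sin(psi),0],[np.sin(psi),-np.cos(psi),0],[0,0,-1]]);print('in tool',(R.T@(c-p)).round(4),'tool yaw',np.degrees(psi))
# rail ends -> horizontal direction, robust keeper y
P=cloud(f);print('rail',P[263,276].round(4),P[263,364].round(4))
E
```

```text
label [ 0.4398 -0.3573  0.074 ] n [-0.907  0.211  0.364] elev 21.4 az 166.9
in tool [ 0.0134 -0.0002 -0.0172] tool yaw 166.8192624356185
rail [ 0.4402 -0.3764  0.0857] [ 0.4489 -0.3389  0.0858]
```

```bash
python3 - <<'E'
from h import *
s=load("scene0");t=load("top0")
a=np.radians(-82.5);h=np.array([np.cos(a),np.sin(a),0]);L=h*np.cos(.35)+[0,0,-np.sin(.35)];z=h*np.sin(.35)+[0,0,np.cos(.35)];y=np.cross(z,-L)
O=np.array([.519,.290,.220])
print('top rim ray -> O',(ray(t,(182.8,182.5),.2388)-.02*z).round(4))
out=[]
for f,(r0,c0),S in((s,(85,235),8),(t,(160,140),7)):
    im=cv2.resize(f["p"][r0:r0+50,c0:c0+50],None,fx=S,fy=S,interpolation=cv2.INTER_CUBIC)
    px=lambda X:tuple(int(v) for v in ((proj(f,X)-(c0,r0)+.5)*S))
    for k in range(60):
        q=O+.02*(np.cos(k*.105)*y+np.sin(k*.105)*z);cv2.circle(im,px(q),1,(255,0,0),-1)
    cv2.line(im,px(O),px(O-.1*L),(0,255,0),1)
    b=O-.0246*L
    for X in(b,b-.062*L):
        for i,j in((1,1),(1,-1),(-1,-1),(-1,1)): cv2.circle(im,px(X+.025*i*y+.023*j*z),3,(0,0,255),-1)
    out.append(cv2.resize(im,(400,400)))
cv2.imwrite("pics/lens.png",np.hstack(out)[:,:,::-1])
E
```

```text
top rim ray -> O [0.5106 0.2888 0.22  ]
```

View pics/lens.png

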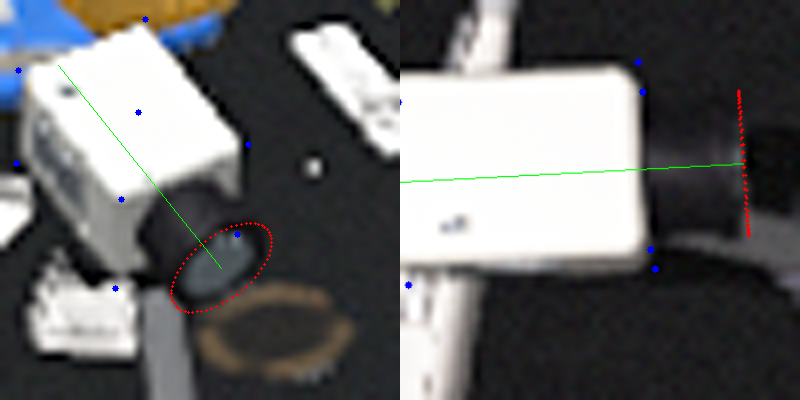

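```bash
python3 - <<'E'
from h import *
s=load("scene0");t=load("top0")
yaw=np.radians(-84);h=np.array([np.cos(yaw),np.sin(yaw),0]);z=h*np.sin(.35)+[0,0,np.cos(.35)]
def onpl(f,uv,c=np.array([.512,.334,.2605])):
    d=f["R"].T@np.linalg.inv(f["K"])@[uv[0],uv[1],1];o=-f["R"].T@f["t"];return o+d*((c-o)@z)/(d@z)
g=t["p"].min(2).astype(float)
def cross(prof,thr=140,rev=False):
    i=np.arange(len(prof)-1);k=[j for j in i if (prof[j]-thr)*(prof[j+1]-thr)<0]
    j=k[-1] if rev else k[0];return j+(thr-prof[j])/(prof[j+1]-prof[j])
az=lambda a,b:np.degrees(np.arctan2(*(onpl(t,b)-onpl(t,a))[[1,0]]))
U=np.array([(u,160+cross(g[160:182,u])) for u in range(158,166)]+[(u,160+cross(g[160:182,u])) for u in range(141,150)])
U=U[(U[:,1]>165)&(U[:,1]<173)];m=np.polyfit(U[:,0],U[:,1],1);print('upper edge az',az((142,np.polyval(m,142)),(165,np.polyval(m,165))),len(U))
V=np.array([(150+cross(g[v,150:175],rev=True),v) for v in range(173,188)]);m=np.polyfit(V[:,1],V[:,0],1);print('front edge az',az((np.polyval(m,173),173),(np.polyval(m,188),188)),V[:,0].std())
S=lambda x,y:(235+x/8-.5,85+y/8-.5)
C=[onpl(s,S(*q)) for q in((25,75),(145,28),(240,145),(120,205))]
for i in range(4):
    d=C[(i+1)%4]-C[i];print('scene edge',np.linalg.norm(d).round(4),np.degrees(np.arctan2(d[1],d[0])).round(1))
cc=np.mean(C,0);print('top centre',cc.round(4))
# top camera barrel: vertical extent of black between housing and front
for u in(172,175,178,181): print(u,t["p"][168:196,u].max(1).tolist())
E
```

```text
upper edge az -83.76790928922946 14
front edge az -173.97649743642475 0.19857914888615755
scene edge 0.0467 6.4
scene edge 0.0578 -82.7
scene edge 0.0491 -169.6
scene edge 0.0614 95.0
top centre [0.5122 0.3326 0.26  ]
172 [31, 30, 27, 30, 26, 21, 22, 28, 28, 38, 46, 65, 70, 62, 48, 36, 33, 27, 25, 21, 14, 19, 26, 6, 13, 8, 16, 20]
175 [30, 33, 35, 31, 27, 25, 28, 26, 30, 33, 37, 54, 62, 57, 52, 38, 31, 32, 24, 27, 25, 54, 59, 18, 12, 17, 17, 23]
178 [34, 28, 34, 31, 23, 24, 25, 24, 31, 38, 46, 51, 49, 47, 44, 38, 34, 32, 29, 24, 27, 66, 86, 56, 12, 15, 15, 27]
181 [33, 29, 27, 29, 27, 23, 29, 37, 36, 41, 57, 74, 72, 50, 52, 49, 41, 23, 29, 20, 16, 26, 71, 72, 36, 12, 12, 25]
```

Call:
{"fn": "carry_out", "kwargs": {
  "moves": "0 0 -0.4 0; 0 0 -0.8 0; 0 0 -1.4 0; 0 0 -2 0; 0 0 -2 2; 0 0 -2 4; 0 0 -2 5; 0 0 -2 5; 0 0 -2 5; 0 0 -1.4 5; 0 0 -0.8 5; 0 0 -0.4 5"
}}

```text
time: 11.98
position: [0.4535, -0.3607, 0.2313]
tcp_rot: [3.142, 0.003, 2.279]
contact_force: [0.8, -0.7, -2.6]
opening: 0.599
finger_force: 45.0
```

Call:
{"fn": "carry_out", "kwargs": {
  "moves": "0 0 0 5; 0 0 0 5; 0 0 0 5; 0 0 0 5; 0 0 0 5; 0 0 0 5; 0 0 0 3; 0 0 0 1.8; 0 0 0 0; 0 0 0 0"
}}

```text
time: 12.82
position: [0.4531, -0.3602, 0.2292]
tcp_rot: [3.141, 0.0, 1.677]
contact_force: [0.0, 0.7, -3.6]
opening: 0.599
finger_force: 45.0
```

```bash
python3 - <<'E'
from h import *
P=cloud(load("top0"))
for x0 in np.arange(.38,.72,.04):
    print(round(x0,2),[float(np.percentile(P[(P[...,0]>=x0)&(P[...,0]<x0+.04)&(P[...,1]>=y0)&(P[...,1]<y0+.06)][:,2],99).round(3)) for y0 in np.arange(-.3,.26,.06)])
E
```

```text
0.38 [0.003, 0.003, 0.018, 0.003, 0.003, 0.004, 0.015, 0.004, 0.004, 0.004]
0.42 [0.003, 0.013, 0.018, 0.014, 1.023, 0.021, 0.023, 0.004, 0.005, 0.004]
0.46 [0.049, 0.051, 0.006, 0.012, 0.011, 0.018, 0.023, 0.003, 0.004, 0.23]
0.5 [0.052, 0.053, 0.004, 0.003, 0.003, 0.004, 0.015, 0.004, 0.004, 0.242]
0.54 [0.052, 0.054, 0.004, 0.039, 0.039, 0.004, 0.016, 0.004, 0.004, 0.014]
0.58 [0.003, 0.052, 0.004, 0.04, 0.039, 0.043, 0.043, 0.005, 0.004, 0.004]
0.62 [0.052, 0.052, 0.051, 0.043, 0.039, 0.044, 0.047, 0.005, 0.043, 0.048]
0.66 [0.057, 0.059, 0.056, 0.054, 0.003, 0.004, 0.048, 0.063, 0.083, 0.07]
0.7 [0.054, 0.058, 0.056, 0.054, 0.004, 0.004, 0.048, 0.079, 0.085, 0.082]
```

Call:
{"fn": "carry_out", "kwargs": {
  "moves": "0.5 0.16 0 0; 1 0.32 0 0; 1.6 0.51 0 0; 2.2 0.7 0 0; 2.56 0.81 0 0; 2.56 0.81 0 0; 2.56 0.81 0 0; 2.2 0.7 0 0; 1.6 0.51 0 0; 1 0.32 0 0; 0.5 0.16 0 0; 0 0 0 0"
}}

```text
time: 13.82
position: [0.4918, -0.1708, 0.229]
tcp_rot: [3.141, -0.0, 1.678]
contact_force: [0.9, 0.3, -3.0]
opening: 0.598
finger_force: 45.0
```

Call:
{"fn": "carry_out", "kwargs": {
  "moves": "0.6 0.2 0.3 0; 1.2 0.4 0.6 0; 2 0.65 0.6 0; 2.7 0.85 0.6 0; 3.2 1 0.7 0; 3.2 1 0.8 0; 3.2 1 0.8 0; 2.7 0.85 0.7 0; 2 0.65 0.6 0; 1.2 0.4 0.6 0; 0.6 0.2 0.3 0; 0 0 0 0"
}}

```text
time: 14.82
position: [0.5391, 0.0607, 0.1615]
tcp_rot: [-3.14, -0.0, 1.677]
contact_force: [0.5, -0.5, -2.7]
opening: 0.599
finger_force: 45.0
```

```bash
python3 - <<'E'
from lab import *
s=robot.get_state();p=s["position"];psi=s["tcp_rot"][2]
f=snap("wrist","wrist6.npz");c,n=label(f)
print('label',c.round(4),'elev',np.degrees(np.arcsin(n[2])).round(1),'az',np.degrees(np.arctan2(n[1],n[0])).round(1))
T,tc,nn=topface(f,p[:2],.15,.26);print('top',len(T),'tilt',np.degrees(np.arcsin(np.hypot(*nn[:2]))).round(1),'az',np.degrees(np.arctan2(nn[1],nn[0])).round(1))
R=np.array([[np.cos(psi),np.sin(psi),0],[np.sin(psi),-np.cos(psi),0],[0,0,-1]])
print('tcp',p,psi,'in tool',(R.T@(c-p)).round(4),'go cm',(100*R.T@(np.array([.5278,.1776,.1788])-c)).round(2))
# lens seen by the wrist? dark pixels cloud near lens
P=cloud(f);k=(np.linalg.norm(P-[.516,.31,.23],axis=-1)<.1)&(P[...,2]>.15);print('head pts in wrist view',k.sum(), P[k].min(0).round(3) if k.any() else '')
cv2.imwrite("pics/w6.png",f["p"][:,:,::-1])
E
```

```text
label [0.5366 0.0738 0.1784] elev 21.6 az 96.2
top 5727 tilt 19.3 az -81.8
tcp [0.53908981 0.06070808 0.16151692] 1.6769212270321265 in tool [ 0.0133 -0.0011 -0.0169] go cm [10.41  0.23 -0.04]
head pts in wrist view 0
```

View pics/w6.png

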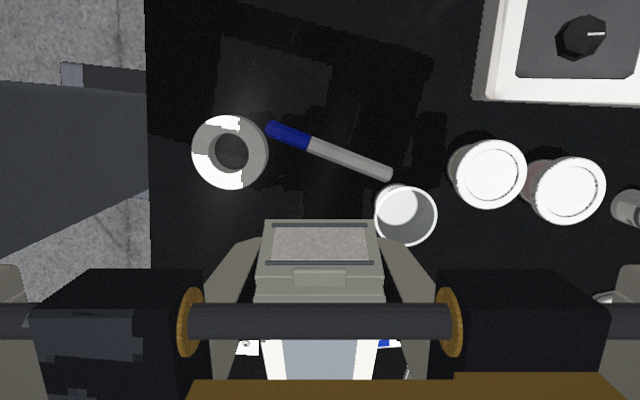

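Call:
{"fn": "carry_out", "kwargs": {
  "moves": "0.4 0 0 0; 0.8 0.02 0 0; 1.2 0.02 0 0; 1.4 0.02 0 0; 1.4 0.02 0 0; 1.4 0.02 0 0; 1.4 0.02 0 0; 1.1 0.02 0 0; 0.8 0 0 0; 0.5 0 0 0; 0 0 0 0; 0 0 0 0"
}}

```text
time: 15.87
position: [0.5301, 0.1634, 0.1628]
tcp_rot: [3.142, 0.0, 1.676]
contact_force: [1.5, -0.5, -2.7]
opening: 0.6
finger_force: 45.0
```

```bash
python3 - <<'E'
from lab import *
s=robot.get_state();p=s["position"];psi=s["tcp_rot"][2]
f=snap("wrist","wrist7.npz");c,n=label(f);P=cloud(f)
T,tc,nn=topface(f,p[:2],.15,.26);print('top',len(T),'tilt',np.degrees(np.arcsin(np.hypot(*nn[:2]))).round(1),'az',np.degrees(np.arctan2(nn[1],nn[0])).round(1))
R=np.array([[np.cos(psi),np.sin(psi),0],[np.sin(psi),-np.cos(psi),0],[0,0,-1]])
print('label',c.round(4),'elev',np.degrees(np.arcsin(n[2])).round(1),'az',np.degrees(np.arctan2(n[1],n[0])).round(1))
print('tcp',p,psi,'in tool',(R.T@(c-p)).round(4),'go cm',(100*R.T@(np.array([.5278,.1776,.1788])-c)).round(2))
k=(np.linalg.norm(P-[.516,.31,.23],axis=-1)<.09)&(P[...,2]>.15)&(P[...,1]>.25);print('head pts',k.sum())
if k.sum()>20:
    v,u=np.where(k);print(u.min(),u.max(),v.min(),v.max(),P[k].min(0).round(4),P[k].max(0).round(4))
g=snap("scene","scene7.npz");g2=snap("top","top7.npz")
for m,f0 in(("scene",g),("top",g2)):
    old=load(m+"0");Q=cloud(old);k=(np.linalg.norm(Q-[.512,.335,.24],axis=-1)<.05);print(m,'camera head changed px',(abs(old["p"].astype(int)-f0["p"]).max(2)[k]>60).sum(),k.sum())
E
```

```text
top 5361 tilt 21.8 az -84.0
label [0.5276 0.1766 0.1797] elev 21.4 az 96.2
tcp [0.53007062 0.16344783 0.16278674] 1.6763210040582885 in tool [ 0.0133 -0.0011 -0.0169] go cm [0.1  0.03 0.09]
head pts 0
scene camera head changed px 5 676
top camera head changed px 819 1017
```

Call:
{"fn": "carry_out", "kwargs": {
  "moves": "0.1 0 0.1 0; 0 0 0 0; 0 0 0 0; 0 0 0 0; 0 0 0 0; 0 0 0 0; 0 0 0 0; 0 0 0 0"
}}

```text
time: 16.68
position: [0.53, 0.1645, 0.1618]
tcp_rot: [3.142, 0.0, 1.676]
contact_force: [0.1, 0.5, -3.0]
opening: 0.6
finger_force: 45.0
```

```bash
python3 - <<'E'
from lab import *
ts=[]
for i in range(4):
    f=snap("wrist","wrist8.npz");c,n=label(f);p=robot.get_state()["position"]
    T,tc,nn=topface(f,p[:2],.15,.26);ts.append(np.degrees([np.arcsin(np.hypot(*nn[:2])),np.arcsin(n[2])]))
s=robot.get_state()
print('tilts',np.round(ts,1).tolist(),'label err mm',(1000*(c-[.5278,.1776,.1788])).round(1),'qvel',np.abs(s["qvel"]).max(),s["finger_force"])
f=load("scene7");P=cloud(f);k=(f["p"].min(2)>90)&(np.linalg.norm(P-[.535,.12,.17],axis=-1)<.08);q=P[k];print('keeper pts from scene',len(q),q.min(0).round(3),q.max(0).round(3))
E
```

```text
tilts [[20.5, 21.4], [14.7, 21.4], [15.6, 21.4], [19.9, 21.5]] label err mm [-0.3  0.  -0.1] qvel 0.0008216700176448169 44.99972026795149
keeper pts from scene 1264 [0.486 0.07  0.126] [0.576 0.179 0.235]
```

```bash
python3 - <<'E'
from lab import *
h=np.array([np.cos(-1.466),np.sin(-1.466)])
for n in("scene7","top7"):
    f=load(n)
    T,c,nn=topface(f,(.537,.12),.12,.24,R=.06);print(n,len(T),c.round(3),nn.round(3),'tilt',np.degrees(np.arctan2(nn[:2]@h,nn[2])).round(1), 'extent',np.ptp(T,axis=0).round(3))
f=load("wrist8");P=cloud(f)
# top face points, profile along keeper axis: median height in bins
w=f["p"].min(2)>60;a=(P[...,:2]-[.53,.165])@h;b=(P[...,:2]-[.53,.165])@[-h[1],h[0]]
k=(abs(b)<.02)&(P[...,2]>.15)&(P[...,2]<.24);xs=[];zs=[]
for x in np.arange(-.02,.09,.006):
    q=P[k&(abs(a-x)<.003)]
    if len(q)>40: xs.append(x);zs.append(np.median(q[:,2]))
print(np.round(np.c_[xs,zs],4).tolist())
for n in("wrist5","wrist6","wrist8"):
    f=load(n)
    for box in((280,360,232,256),(285,355,236,252)): print(n,np.degrees(np.arcsin(label(f,box)[1][2])).round(2))
E
```

```text
scene7 528 [0.536 0.118 0.191] [ 0.044 -0.376  0.926] tilt 22.2 extent [0.087 0.092 0.038]
top7 579 [0.536 0.108 0.186] [ 0.03  -0.383  0.923] tilt 22.6 extent [0.056 0.079 0.034]
[[-0.02, 0.1656], [-0.014, 0.1769], [-0.008, 0.1902], [-0.002, 0.2027], [0.028, 0.1961], [0.034, 0.1938], [0.04, 0.1914], [0.046, 0.189], [0.052, 0.1866], [0.058, 0.1844]]
wrist5 21.45
wrist5 20.46
wrist6 21.71
wrist6 21.02
wrist8 21.64
wrist8 21.26
```

```bash
python3 -c "
from rig import robot
print(robot.hand_in())"
```

```text
the job is handed in; nothing more can be done
None
```

I shut the keeper's lid on the worktop, then lifted the keeper and held it still with its label facing the lens; handed in at about 17 s. The label's centre measured within about 1 mm of my estimate of the 12 cm focus point (calibration is good to about 2 mm), but the front is tipped up about 21.5° instead of 20°.

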